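# Comb cinnamon sticks into the grooves of a sprung spice tray

### The arm

A 6-joint arm with a two-finger parallel gripper is mounted at the origin on the work surface. World frame = base frame: x ahead of the robot, y to its left, z up, the work surface at z = 0. Lengths are in m, angles in rad, forces in N, time in s.
With the tool pointing down it reaches from about 0.375 to 0.925 m from the base axis. Payload 5.7 kg.
Tool frame: the origin (TCP) lies on the centre line of the jaws, within the pads' length; the fingertips stand 8 mm ahead of it and the grasp point (between the pads) lies 11 mm behind it; y points along the fingers, z is the direction in which the jaws open and shut, and the axes are right-handed (so a half turn about y gives the same grasp; the last joint's range is limited). The gripper opens to 85 mm and grips with 20 to 120 N. Pads are 22 mm wide; open, the fingers measure 114 mm over their backs; the gripper's body (76 mm by 85 mm) begins 54 mm behind the grasp point. The pads swing forward as they close: fully open they stand 13 mm farther back than shut.
Start: joints at [-0.115, 0.359, 1.51, -0, 1.272, -0.115], TCP at [0.6, -0, 0.239] pointing down, gripper open.
Joint ranges: [-2.97, 2.97], [-1.01, 2.36], [0.21, 2.38], [-0.96, 4.11], [0.2, 2.71], [-2.98, 2.98]. Speed limits (rad/s): [2.39, 2.39, 3.14, 3.14, 3.14, 3.14].

### API

Orientations are given as a unit quaternion [x, y, z, w].
In Python, from rig import arm gives the robot as it stands. The module is installed in compiled form; this text tells all that it offers.
- The arm moves only by the tool move_arm, never from a script. Its argument "steps" is a list of rows, each a list of 7 numbers: the shift along the tool's x, y, z in cm, then the turn, a rotation vector about the tool's x, y, z in degrees, then the closure, from -1 (fully open) to 1 (shut). In form: [[x, y, z, wx, wy, wz, hand], ...]. A call has 1 to 12 rows; each row shifts and turns the pose as measured when the row begins, along the tool's axes as they then stand; what a row does not reach is not made up. A row lasts 1/8 s, in which the tool goes at most 62.5 mm and 10.7 degrees, less where a joint would pass 70% of its speed; a pose out of reach is approached as far as the arm can. A call with a gripper value outside its range is refused whole. The fingers move at their own pace and stop on an object; the grip force is fixed at half the most. Time passes only in rows, so rows that do not move let the fingers close. It gives the time, the measured TCP pose, the force and the opening at its end, in the units of the state.
- arm.state(): the state, without advancing time (a new reading comes with each control period).
- arm.read_camera(name): name is "scene" or "side" or "wrist"; returns a dict with "image" (384x512x3 uint8, red, green, blue), "camera_matrix" (3x3 intrinsics, pixels), "eye" and "rotation" of the camera in the world. Camera axes: x right, y up, looking along -z (the intrinsics and any distortion apply to the point x, -y, -z); pixel columns grow to the right and rows downward; lengths in m; the calibration is good to about 2 mm. A picture is of the moment at which its call begins. There is no depth.
- arm.close_job(): hands the job in, once; it reports no verdict.
Trained networks look in the newest picture that a camera, given by its name, has taken for a name from the list of things; names that differ only in an ending like _2 or _b are one class to them, and where a whole thing is asked for, a point or a joint stands for the part that bears it (a point fixed in the world has none). Each returns a list of dicts, best first, with "confidence" (0 to 1); they miss things now and then, are a little off and sometimes report something else, mostly with a low value. They report only what shows in the picture. A call takes as long as a camera call. They do not tell look-alikes from the thing itself.
- arm.regions_of(name, camera): "mask" (384x512 bool, what is visible of it) and "uv" ([column, row] in pixels, amid what is visible of it).
The state is a dict: "clock": time; "joint_pos": joint angles; "dq": joint speeds; "effort": joint torques, N m; "position": TCP position; "tcp_rot": TCP orientation; "ft_force": force on the tool from outside, world axes, zero at the start; "moment": the same for the moment, N m; "grip_width": opening from 0.0 (shut) to 1.0 (fully open).
Only numpy, scipy, OpenCV 4.12 (cv2) and the standard library are available. Lean on these libraries where they do the work, as an engineer would, in place of code of your own. Each camera call takes 0.05 s, during which the arm holds its last target. There are 200 camera calls.

### The job

Cinnamon sticks lie askew across the ribs of the spice tray that is drawn out from under the nook. Take the wooden rake from its cork mat, set its bar down softly across the tray's two rims at the nook end and comb outward to the tray's far end, leaning on the rims with about half a kilo's weight (5 N) all the way, until every stick lies down in a groove of its own; the tray is weakly sprung and the sticks are brittle, so never press or push hard, and move the sticks with the rake only. Then stand the rake upright on its mat again and leave everything else where it is.

Things in the scene. Friction and masses are not known exactly. Their poses are not given: they have to be found in the camera images.
- tray_top (a point): Point of the pale wooden tray where it leaves the nook, midway between its two rims, level with the rim tops (54 mm above the counter, less the sag). x across the tray, along the grooves; -y along the tray, away from the nook; z up. The rims, 8 mm wide, run from y = 0 to -0.230 at x = -0.060 and +0.060 (112 mm clear between them), tops at z = 0
- groove0 (a point): Middle of the floor of the groove next to the nook, 23 mm below the rim tops, 17 mm out from tray_top. The tray has 12 grooves along x, 18 mm apart along -y, 14 mm wide; the ribs between are 4 mm thick, tops 14 mm below the rim tops. Low end walls (tops 6 mm below the rims) have their faces 7 mm beyond the centres of the first and last groove
- tray: The whole tray, same axes. Origin on its hinge line, 50 mm inside the nook from tray_top. The tray is weakly sprung: it turns about x here, so its outer end sags by an unknown 2 to 9 mm and gives way under load, some ten times more at the outer end than close to the nook. Bring the rake down on it slowly: the springs are spoilt if the rake ever presses or pushes the tray with more than 12 N
- rake_grip (a point): Centre of the upright wooden handle of the rake, the place to grasp it. The handle is 22 mm thick (along the rake's y), 36 mm wide (along x), 70 mm tall; this point is 68 mm above the tips of the teeth and 33 mm above the bar's top. x along the bar, z up the handle. The rake weighs about 0.15 kg
- rake_bar (a point): Middle of the underside of the rake's cross bar. The bar is 150 mm long (x), 24 mm deep (y), 14 mm high; six teeth, 18 mm deep (y) and 6 mm wide, reach 12 mm down from this underside and span 100 mm along x, so they fit between the tray's rims, and clear the ribs by 2 mm when the bar rests on both rims
- rake: The whole rake: wooden bar with a row of six teeth below and an upright handle above, 96 mm tall in all. Origin between the tips of the teeth; it stands by itself on its teeth, and starts so on the cork mat
- mat: Flat cork mat, 200 (x) by 100 (y) by 4 mm, fixed on the counter; origin at the centre of its underside, z up. The rake stands on it at the start and has to stand on it at the end
- nook: Low shelf fixed on the counter, with a quartz slab on wooden cheeks, 190 mm (x) by 250 mm (y), top 95 mm above the counter. Origin on the counter below the tray_top point, same x and y axes; the slab spans y = 0.003 to 0.253. A masala dabba stands on it
- dabba: Round wooden masala dabba on the nook's slab, 140 mm across, about 60 mm tall; leave it alone
- ramekin: Pink ceramic ramekin, 84 mm across, 42 mm tall; leave it alone
- strainer: Steel tea strainer, bowl 70 mm across at the origin, handle 140 mm long along its x; leave it alone
- clip: White plastic bag clip, 78 by 12 by 13 mm; leave it alone
- tumbler: Steel tumbler, 68 mm across, 95 mm tall; leave it alone
- spice_jar: Amber glass jar with a steel cap, 56 mm across, about 85 mm tall; leave it alone
- mortar: Dark metal mortar, 104 mm across, 75 mm tall, with its pestle; leave it alone
- stick_a: A cinnamon stick, its origin at its centre: a brown double-scroll quill, 100 mm long (x), 10 mm wide, 9 mm thick, 12 g. At the start it lies askew across the tops of the ribs
- stick_b: A cinnamon stick, its origin at its centre: a brown double-scroll quill, 100 mm long (x), 10 mm wide, 9 mm thick, 12 g. At the start it lies askew across the tops of the ribs
- stick_c: A cinnamon stick, its origin at its centre: a brown double-scroll quill, 100 mm long (x), 10 mm wide, 9 mm thick, 12 g. At the start it lies askew across the tops of the ribs
- stick_d: A cinnamon stick, its origin at its centre: a brown double-scroll quill, 100 mm long (x), 10 mm wide, 9 mm thick, 12 g. At the start it already lies in a groove
- stick_e: A cinnamon stick, its origin at its centre: a brown double-scroll quill, 100 mm long (x), 10 mm wide, 9 mm thick, 12 g. At the start it already lies in a groove
Things that resemble listed ones, but are neither listed nor needed, are in the scene too. What is shaped like the stick_c but turquoise or yellow is not meant.

How it is judged:
On the way, in this order (a step that is already met when the one before it is completed fails the run):
1. the rake's bar lies across the tray's rims at the nook end and bears on them with about 5 N (3 to 8) (contact force between rake and tray between 3 and 8 N and z of rake_bar in the frame of tray_top between -0.004 and 0.004 m and x of rake_bar in the frame of tray_top between -0.013 and 0.013 m and angle between the x axis of rake_bar and the x axis of tray_top, either way round below 0.12 rad and y of rake_bar in the frame of tray_top between -0.055 and -0.01 m), for 0.2 s.
2. it bears on them likewise half-way along (contact force between rake and tray between 3 and 8 N and z of rake_bar in the frame of tray_top between -0.004 and 0.004 m and x of rake_bar in the frame of tray_top between -0.013 and 0.013 m and angle between the x axis of rake_bar and the x axis of tray_top, either way round below 0.12 rad and y of rake_bar in the frame of tray_top between -0.145 and -0.085 m), for 0.1 s.
3. it bears on them likewise at the outer end, and every stick lies down in a groove of its own (contact force between rake and tray between 3 and 8 N and z of rake_bar in the frame of tray_top between -0.004 and 0.004 m and x of rake_bar in the frame of tray_top between -0.013 and 0.013 m and angle between the x axis of rake_bar and the x axis of tray_top, either way round below 0.12 rad and y of rake_bar in the frame of tray_top between -0.225 and -0.17 m and z of stick_a in the frame of tray_top between -0.03 and -0.0155 m and angle between the x axis of each of stick_a, stick_b, stick_c, stick_d, stick_e and the x axis of tray_top, either way round below 0.08 rad and x of stick_a in the frame of tray_top between -0.02 and 0.02 m and y of stick_a in the frame of tray_top between -0.225 and -0.008 m and z of stick_b in the frame of tray_top between -0.03 and -0.0155 m and x of stick_b in the frame of tray_top between -0.02 and 0.02 m and y of stick_b in the frame of tray_top between -0.225 and -0.008 m and z of stick_c in the frame of tray_top between -0.03 and -0.0155 m and x of stick_c in the frame of tray_top between -0.02 and 0.02 m and y of stick_c in the frame of tray_top between -0.225 and -0.008 m and z of stick_d in the frame of tray_top between -0.03 and -0.0155 m and x of stick_d in the frame of tray_top between -0.02 and 0.02 m and y of stick_d in the frame of tray_top between -0.225 and -0.008 m and z of stick_e in the frame of tray_top between -0.03 and -0.0155 m and x of stick_e in the frame of tray_top between -0.02 and 0.02 m and y of stick_e in the frame of tray_top between -0.225 and -0.008 m), for 0.2 s.
At the end, for the whole second after the job is handed in: All five sticks lie in the tray's grooves, each in its own (centre at least 15.5 mm below the rim tops, parallel to the grooves within 0.08 rad), and the rake stands upright (within 0.1 rad) and still on the cork mat, within 50 mm (along the mat) and 40 mm (across) of its centre (z of stick_a in the frame of tray_top between -0.03 and -0.0155 m and angle between the x axis of each of stick_a, stick_b, stick_c, stick_d, stick_e and the x axis of tray_top, either way round below 0.08 rad and x of stick_a in the frame of tray_top between -0.02 and 0.02 m and y of stick_a in the frame of tray_top between -0.225 and -0.008 m and z of stick_b in the frame of tray_top between -0.03 and -0.0155 m and x of stick_b in the frame of tray_top between -0.02 and 0.02 m and y of stick_b in the frame of tray_top between -0.225 and -0.008 m and z of stick_c in the frame of tray_top between -0.03 and -0.0155 m and x of stick_c in the frame of tray_top between -0.02 and 0.02 m and y of stick_c in the frame of tray_top between -0.225 and -0.008 m and z of stick_d in the frame of tray_top between -0.03 and -0.0155 m and x of stick_d in the frame of tray_top between -0.02 and 0.02 m and y of stick_d in the frame of tray_top between -0.225 and -0.008 m and z of stick_e in the frame of tray_top between -0.03 and -0.0155 m and x of stick_e in the frame of tray_top between -0.02 and 0.02 m and y of stick_e in the frame of tray_top between -0.225 and -0.008 m and x of rake in the frame of mat between -0.05 and 0.05 m and y of rake in the frame of mat between -0.04 and 0.04 m and z of rake in the frame of mat between 0 and 0.009 m and angle between rake's own z axis and vertical below 0.1 rad and linear speed of rake below 0.02 m/s); the robot touches nothing.
It fails at once if the rake presses or pushes the tray with more than 12 N (contact force between rake and tray above 12 N).
It fails at once if a stick is pushed or pinched by the rake with more than 12 N (contact force between rake and stick_a above 12 N or contact force between rake and stick_b above 12 N or contact force between rake and stick_c above 12 N or contact force between rake and stick_d above 12 N or contact force between rake and stick_e above 12 N).
It fails at once if the gripper touches a stick (contact force between the fingers and stick_a above 0.2 N or contact force between the fingers and stick_b above 0.2 N or contact force between the fingers and stick_c above 0.2 N or contact force between the fingers and stick_d above 0.2 N or contact force between the fingers and stick_e above 0.2 N).
It fails at once if a bystander is moved by more than 15 mm (distance of any of dabba, ramekin, strainer, clip, tumbler, spice_jar, mortar from where it was at the start of the episode above 0.015 m).
It also fails if it takes over 72 s, if anything falls off the work surface, if the arm or the gripper's body presses on something with over 40 N, if the wrist force passes 120 N, or if a joint passes its speed limit or range.

## Working session

There is one attempt and no reset: what is moved stays moved. The work goes in short steps, Python scripts to look and compute and a tool call to move; the robot and the scene stay as the last step left them, time stands still between calls to the robot, and variables do not carry over. Pictures are saved under pics/ and viewed, on a budget of 10 in all, crops included, one or two more only if the job needs it, and the job is handed in when it is done.

Besides the shell and the picture viewer there is one more tool, called after "Emit:" as name([rows], argument=value, ...), one row to a line, values as JSON. move_arm: Moves the arm, as the interface text tells. Its arguments: {"type":"object","properties":{"steps":{"type":"array","items":{"type":"array","items":{"type":"number"}}}},"required":["steps"]}

```bash
mkdir -p pics
cat > h.py <<'E'
import numpy as np, cv2
from rig import arm
from scipy.spatial.transform import Rotation as R
def P(c,X):
    p=(np.atleast_2d(X)-c['eye'])@np.array(c['rotation']); p=p*[1,-1,-1]
    q=p@np.array(c['camera_matrix']).T; return q[:,:2]/q[:,2:]
def ray(c,uv):
    d=np.linalg.inv(c['camera_matrix'])@np.r_[uv,1]; d=np.array(c['rotation'])@(d*[1,-1,-1]); return np.array(c['eye']),d
def onz(c,uv,z):
    e,d=ray(c,uv); return e+d*(z-e[2])/d[2]
E
python3 - <<'E'
from h import *
s=arm.state(); print(s)
ims=[]
for n in ['scene','side']:
    c=arm.read_camera(n); ims.append(c['image']); print(n,c['eye'],c['camera_matrix'])
    cv2.imwrite(f'pics/{n}0.png',cv2.resize(c['image'][:,:,::-1],(800,600),interpolation=cv2.INTER_CUBIC))
    for k in ['rake','tray','mat','stick_a','nook','tray_top','rake_grip']:
        for r in arm.regions_of(k,n):
            print(n,k,round(r['confidence'],2),r['uv'],r['mask'].sum(),np.round(onz(c,r['uv'],0.05),3))
E
```

```text
{'clock': 0.0, 'joint_pos': array([-1.15074256e-01,  3.59494787e-01,  1.51141924e+00,  1.45896768e-05,
        1.27250989e+00, -1.15120912e-01]), 'dq': array([ 0.00183098,  0.00013325,  0.0013887 ,  0.00092078, -0.00056181,
       -0.00077415]), 'effort': array([ 1.96551155e-03, -5.27614331e+01, -2.78626120e+01, -6.37880498e-05,
        1.32890840e-02, -2.81424428e-05]), 'position': array([5.99340899e-01, 8.90809597e-05, 2.38464680e-01]), 'tcp_rot': array([-0.50040872,  0.50049963, -0.49947878,  0.49961203]), 'ft_force': array([ 0.35475497, -0.98114336,  0.3189472 ]), 'moment': array([ 0.01350005, -0.00362507,  0.02579451]), 'grip_width': 1.002239664882531}
scene [ 0.85218756 -0.50072132  0.92975148] [[407.67172007   0.         248.27784229]
 [  0.         407.67172007 186.12592919]
 [  0.           0.           1.        ]]Traceback (most recent call last):
  File "<stdin>", line 9, in <module>
  File "h.py", line 10, in onz
    e,d=ray(c,uv); return e+d*(z-e[2])/d[2]
        ~~~^^^^^^
  File "h.py", line 8, in ray
    d=np.linalg.inv(c['camera_matrix'])@np.r_[uv,1]; d=np.array(c['rotation'])@(d*[1,-1,-1]); return np.array(c['eye']),d
                                                       ~~~~~~~~~~~~~~~~~~~~~~~^^~~~~~~~~~~~~
ValueError: matmul: Input operand 1 has a mismatch in its core dimension 0, with gufunc signature (n?,k),(k,m?)->(n?,m?) (size 3 is different from 4)
```

```bash
sed -i "s/np.array(c\['rotation'\])/R.from_quat(c['rotation']).as_matrix()/" h.py
python3 - <<'E'
from h import *
for n in ['scene','side']:
    c=arm.read_camera(n); print(n,c.keys(),c['eye'])
    cv2.imwrite(f'pics/{n}0.png',cv2.resize(c['image'][:,:,::-1],(800,600),interpolation=cv2.INTER_CUBIC))
    for k in ['rake','tray','mat','stick_a','nook','tray_top','rake_grip']:
        for r in arm.regions_of(k,n):
            print(n,k,round(r['confidence'],2),np.round(r['uv']),r['mask'].sum(),np.round(onz(c,r['uv'],0.05),3))
E
```

```text
scene dict_keys(['image', 'camera_matrix', 'eye', 'rotation']) [ 0.85218756 -0.50072132  0.92975148]
scene rake 0.73 [183. 260.] 745 [ 0.512 -0.273  0.05 ]
scene tray 0.81 [256. 168.] 2807 [0.508 0.04  0.05 ]
scene mat 0.82 [190. 276.] 2616 [ 0.55  -0.294  0.05 ]
scene stick_a 0.65 [265. 150.] 46 [0.496 0.106 0.05 ]
scene stick_a 0.64 [224. 132.] 108 [0.362 0.098 0.05 ]
scene stick_a 0.61 [262. 160.] 161 [0.509 0.072 0.05 ]
scene stick_a 0.51 [254. 168.] 109 [0.505 0.039 0.05 ]
scene stick_a 0.45 [250. 243.] 92 [ 0.617 -0.151  0.05 ]
scene stick_a 0.44 [273. 152.] 100 [0.518 0.112 0.05 ]
scene nook 0.86 [273. 151.] 4847 [0.517 0.115 0.05 ]
scene tray_top 0.71 [259. 166.] 3024 [0.511 0.052 0.05 ]
scene rake_grip 0.62 [184. 256.] 818 [ 0.508 -0.264  0.05 ]
side dict_keys(['image', 'camera_matrix', 'eye', 'rotation']) [0.45652388 0.73451355 0.81403124]
side rake 0.83 [277. 163.] 502 [ 0.509 -0.225  0.05 ]
side tray 0.8 [273. 232.] 2027 [0.494 0.085 0.05 ]
side mat 0.78 [276. 167.] 630 [ 0.512 -0.199  0.05 ]
side stick_a 0.7 [326. 261.] 123 [0.35  0.164 0.05 ]
side stick_a 0.55 [277. 218.] 113 [0.489 0.029 0.05 ]
side stick_a 0.51 [272. 230.] 110 [0.497 0.078 0.05 ]
side stick_a 0.47 [268. 246.] 129 [0.503 0.136 0.05 ]
side nook 0.78 [278. 274.] 7782 [0.47 0.22 0.05]
side tray_top 0.59 [274. 231.] 1909 [0.491 0.08  0.05 ]
side rake_grip 0.71 [279. 158.] 459 [ 0.505 -0.25   0.05 ]
side rake_grip 0.61 [273. 233.] 159 [0.495 0.089 0.05 ]
```

View pics/scene0.png

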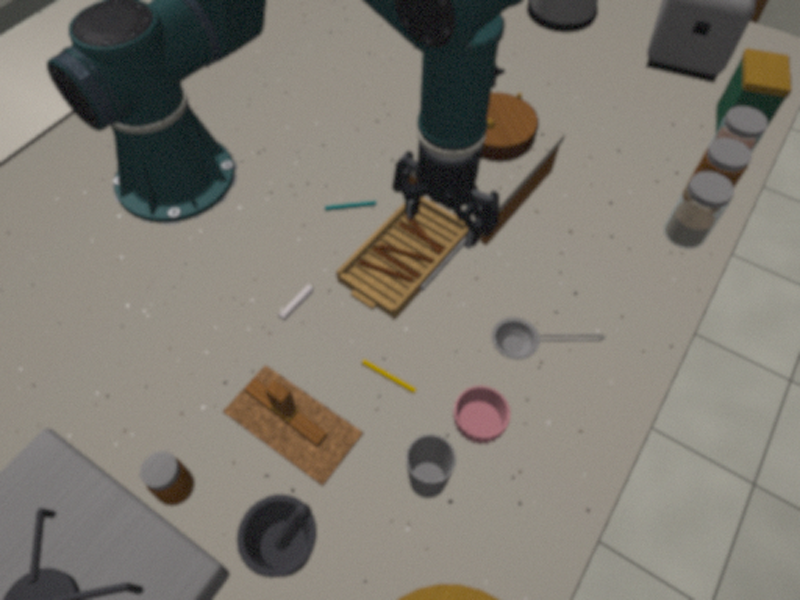

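View pics/side0.png

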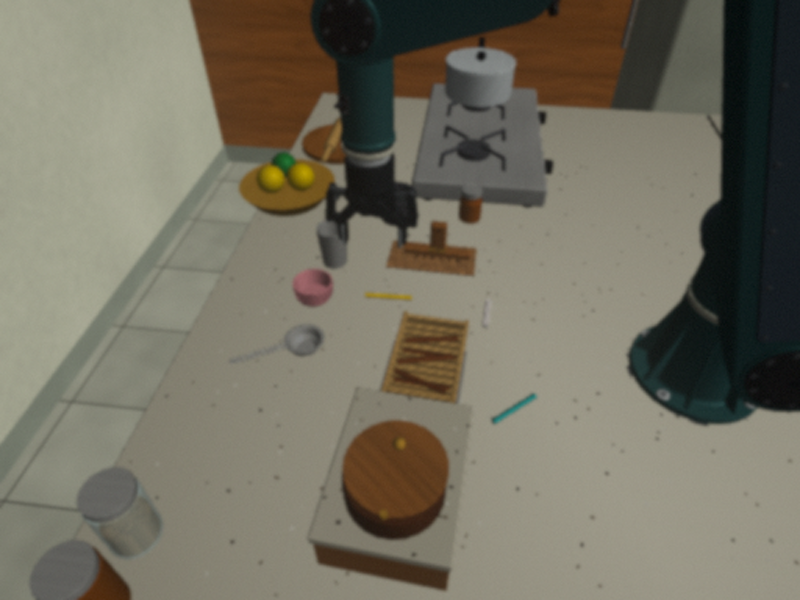

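```bash
cat >> h.py <<'E'
def rect(name,cam,z,c=None):
    c=c or arm.read_camera(cam)
    for r in arm.regions_of(name,cam)[:1]:
        m=r['mask'].astype(np.uint8); cn=max(cv2.findContours(m,0,1)[0],key=len)[:,0]
        X=np.array([onz(c,p.astype(float),z)[:2] for p in cn])*1000
        rr=cv2.minAreaRect(X.astype(np.float32)); print(cam,name,round(r['confidence'],2),np.round(rr[0]),np.round(rr[1]),round(rr[2],1), np.round(cv2.boxPoints(rr)).tolist())
E
python3 - <<'E'
from h import *
for n in ['scene','side']:
    c=arm.read_camera(n); rect('mat',n,.004,c); rect('tray',n,.05,c); rect('rake',n,.03,c); rect('nook',n,.095,c)
print(R.from_quat(arm.state()['tcp_rot']).as_matrix().round(2))
E
```

```text
scene mat 0.81 [ 518. -275.] [102. 200.] 87.8 [[416.0, -322.0], [616.0, -330.0], [620.0, -227.0], [420.0, -220.0]]
scene tray 0.87 [505.  62.] [249. 141.] 86.0 [[425.0, -57.0], [566.0, -67.0], [584.0, 181.0], [443.0, 191.0]]
scene rake 0.95 [ 510. -266.] [ 42. 149.] 85.9 [[434.0, -282.0], [582.0, -293.0], [585.0, -251.0], [437.0, -240.0]]
scene nook 0.69 [523.  33.] [232. 132.] 85.5 [[448.0, -77.0], [580.0, -87.0], [598.0, 144.0], [466.0, 154.0]]
side mat 0.94 [ 517. -268.] [100. 202.] 87.0 [[414.0, -313.0], [615.0, -323.0], [621.0, -224.0], [419.0, -213.0]]
side tray 0.66 [495.  63.] [200. 135.] 85.8 [[421.0, -32.0], [555.0, -42.0], [570.0, 158.0], [435.0, 168.0]]
side rake 0.91 [ 518. -287.] [134. 159.] 29.3 [[421.0, -251.0], [498.0, -390.0], [616.0, -324.0], [538.0, -185.0]]
side nook 0.8 [510. 242.] [463. 191.] 86.0 [[399.0, 17.0], [590.0, 4.0], [622.0, 466.0], [431.0, 480.0]]
[[ 0. -0.  1.]
 [-1.  0.  0.]
 [-0. -1. -0.]]
```

Emit:
move_arm([
  [5, 0, -2, 0, 0, 0, -1],
  [5, 0, -2, 0, 0, 0, -1],
  [5, 0, -2, 0, 0, 0, -1],
  [5, 0, -2, 0, 0, 0, -1],
  [5, 0, -1, 0, 0, 0, -1],
  [0, 0, 0, 0, 10.4, 0, -1],
  [0, 0, 0, 0, 10.4, 0, -1],
  [0, 0, 0, 0, 10.4, 0, -1],
  [0, 0, 0, 0, 10.4, 0, -1],
  [0, 0, 0, 0, 10.4, 0, -1],
  [0, 0, 0, 0, 10.4, 0, -1],
  [0, 0, 0, 0, 10.4, 0, -1],
])

```text
clock: 2.95
position: [0.5087, -0.2591, 0.2398]
tcp_rot: [0.092, -0.7, 0.702, -0.095]
ft_force: [-0.0, -0.2, 0.1]
grip_width: 1.001
```

Emit:
move_arm([
  [0, 0, 0, 0, 10.4, 0, -1],
  [0, 0, 0, 0, 10.4, 0, -1],
  [0, 0, 0, 0, 0, 0, -1],
])

```text
clock: 3.32
position: [0.5087, -0.2591, 0.2399]
tcp_rot: [-0.04, -0.706, 0.707, 0.037]
ft_force: [0.8, 0.3, -0.6]
grip_width: 0.997
```

Run:
```python
from h import *
s=arm.state(); print(s['clock'],s['position'],s['joint_pos'].round(2)); print(R.from_quat(s['tcp_rot']).as_matrix().round(3))
c=arm.read_camera('wrist'); print(c['eye'],R.from_quat(c['rotation']).as_matrix().round(2))
cv2.imwrite('pics/w1.png',c['image'][:,:,::-1])
rect('mat','wrist',.004,c); rect('rake','wrist',.04,c); rect('rake_grip','wrist',.1,c)
# full view of the tray now unobstructed
for n in ['scene','side']:
    c=arm.read_camera(n); rect('tray',n,.05,c); rect('nook',n,.095,c)
    for r in arm.regions_of('stick_a',n): print(r['confidence'].__round__(2),onz(c,r['uv'],.045).round(3))
    if n=='scene': cv2.imwrite('pics/s1.png',cv2.resize(c['image'][80:230,190:350,::-1],None,fx=4,fy=4,interpolation=2))
```

```text
3.325 [ 0.50867575 -0.25913567  0.23990773] [-0.59  0.31  1.58  0.    1.25  1.09]
[[-0.994  0.004 -0.108]
 [ 0.108 -0.002 -0.994]
 [-0.004 -1.     0.001]]
[ 0.58475102 -0.26613564  0.37470877] [[-0.11  0.95  0.29]
 [-0.99 -0.1  -0.03]
 [ 0.   -0.29  0.96]]
wrist mat 0.66 [ 517. -273.] [101. 199.] 88.3 [[416.0, -321.0], [615.0, -327.0], [618.0, -226.0], [419.0, -220.0]]
wrist rake 0.96 [ 508. -274.] [ 28. 144.] 86.5 [[435.0, -283.0], [579.0, -292.0], [581.0, -265.0], [437.0, -256.0]]
wrist rake_grip 0.71 [ 522. -272.] [ 23. 119.] 86.9 [[462.0, -280.0], [581.0, -287.0], [582.0, -264.0], [463.0, -258.0]]
scene tray 0.94 [506.  76.] [271. 140.] 86.6 [[428.0, -55.0], [568.0, -63.0], [584.0, 207.0], [444.0, 215.0]]
scene nook 0.76 [523. 179.] [524. 216.] 85.8 [[395.0, -74.0], [611.0, -90.0], [650.0, 432.0], [434.0, 448.0]]
0.66 [ 0.607 -0.148  0.045]
0.61 [0.501 0.043 0.045]
0.61 [0.352 0.096 0.045]
0.55 [ 0.507 -0.276  0.045]
0.49 [0.501 0.026 0.045]
0.48 [0.489 0.119 0.045]
0.44 [0.504 0.067 0.045]
0.43 [0.507 0.106 0.045]
side tray 0.96 [496.  64.] [203. 141.] 85.9 [[418.0, -32.0], [559.0, -43.0], [574.0, 160.0], [433.0, 170.0]]
0.61 [ 0.59  -0.097  0.045]
0.55 [0.5   0.125 0.045]
```

View pics/w1.png

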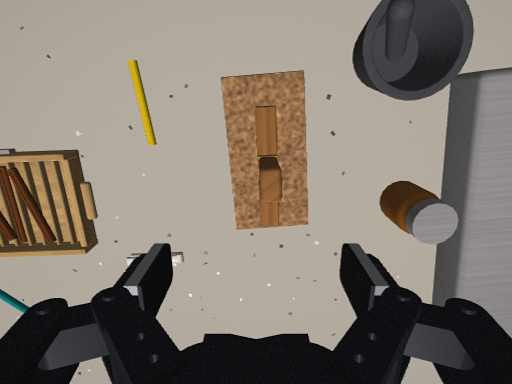

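View pics/s1.png

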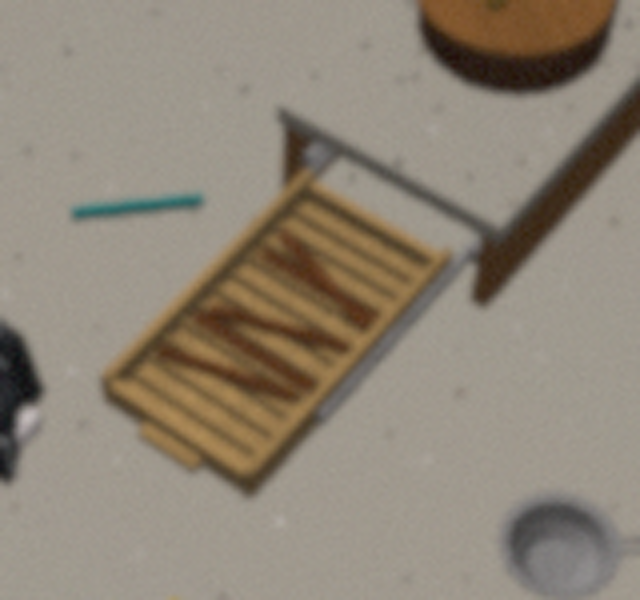

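Run:
```python
from h import *
c=arm.read_camera('wrist'); print(c['camera_matrix'])
cy,sy=np.cos(np.radians(-3.5)),np.sin(np.radians(-3.5))
for z,hx,hy in [(.1,.018,.011),(.03,.075,.012),(.03,.018,.011)]:
    X=[[.506+a*hx*cy-b*hy*sy,-.274+a*hx*sy+b*hy*cy,z] for a,b in [(1,1),(1,-1),(-1,-1),(-1,1)]]
    print(z,P(c,X).round().tolist())
img=cv2.resize(c['image'][90:240,210:330,::-1],None,fx=4,fy=4,interpolation=2)
cv2.imwrite('pics/w2.png',img)
g=cv2.cvtColor(c['image'],cv2.COLOR_RGB2HSV)
for r in arm.regions_of('rake','wrist')[:1]:
    m=r['mask']; 
    for y in range(100,234,6):
        x=np.where(m[y])[0]; print(y,x.min() if len(x) else None,x.max() if len(x) else None,end=' | ')
```

```text
[[289.21817161   0.         255.79797236]
 [  0.         289.21817161 191.38443211]
 [  0.           0.           1.        ]]
0.1 [[260.0, 167.0], [283.0, 166.0], [284.0, 201.0], [262.0, 202.0]]
0.03 [[256.0, 105.0], [277.0, 104.0], [280.0, 225.0], [262.0, 226.0]]
0.03 [[259.0, 155.0], [278.0, 154.0], [278.0, 183.0], [261.0, 183.0]]
100 None None | 106 257 273 | 112 255 275 | 118 256 275 | 124 256 275 | 130 256 276 | 136 256 277 | 142 257 276 | 148 257 276 | 154 257 276 | 160 258 277 | 166 258 279 | 172 257 280 | 178 258 281 | 184 259 282 | 190 258 281 | 196 258 281 | 202 259 277 | 208 260 278 | 214 260 278 | 220 260 278 | 226 None None | 232 None None |
```

View pics/w2.png

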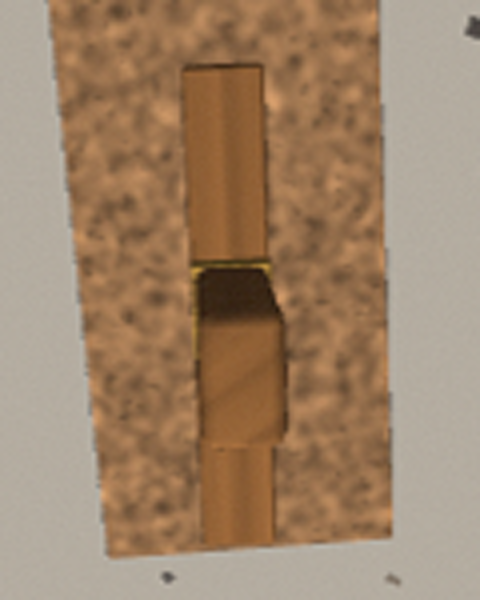

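Emit:
move_arm([
  [0, 4, 0, 0, -2.7, 0, -1],
  [0.15, 4, 1.35, 0, 0, 0, -1],
  [0, 4, 0, 0, 0, 0, -1],
  [0, 4, 0, 0, 0, 0, -1],
  [0, 1.7, 0, 0, 0, 0, -1],
  [0, 0, 0, 0, 0, 0, -1],
])

```text
clock: 4.78
position: [0.5097, -0.275, 0.0597]
tcp_rot: [-0.024, -0.705, 0.708, 0.018]
ft_force: [0.0, 0.5, -0.2]
grip_width: 1.001
```

Emit:
move_arm([
  [0.3, -0.2, -0.25, 0, 0, 0, -1],
  [0, 0, 0, 0, 0, 0, 0.2],
  [0, 0, 0, 0, 0, 0, 1],
  [0, 0, 0, 0, 0, 0, 1],
  [0, 0, 0, 0, 0, 0, 1],
  [0, 0, 0, 0, 0, 0, 1],
])

```text
clock: 5.52
position: [0.5088, -0.2735, 0.0655]
tcp_rot: [-0.026, -0.704, 0.71, 0.016]
ft_force: [0.3, -0.2, -1.7]
grip_width: 0.25
```

Emit:
move_arm([
  [0, -2, 0, 0, 0, 0, 1],
  [0, -4, 0, 0, 0, 0, 1],
  [0, -5, 0, 0, 0, 0, 1],
  [0.3, -3, -5, 0, 0, 0, 1],
  [0.4, 0, -5, 0, 0, 0, 1],
  [0.4, 0, -5, 0, 0, 0, 1],
  [0.4, 0, -5, 0, 0, 0, 1],
  [0.4, 0, -5, 0, 0, 0, 1],
  [0, 0, 0, 0, 0, 0, 1],
])

```text
clock: 6.65
position: [0.5022, -0.015, 0.2065]
tcp_rot: [-0.027, -0.705, 0.709, 0.018]
ft_force: [-0.6, -0.6, -0.9]
grip_width: 0.25
```

Run:
```python
from h import *
s=arm.state(); print(s['clock'],s['position'],s['ft_force'],s['moment'],s['joint_pos'].round(2),s['grip_width']); print(R.from_quat(s['tcp_rot']).as_matrix().round(3))
c=arm.read_camera('wrist'); print(c['eye'],c['rotation'])
cv2.imwrite('pics/w3.png',cv2.resize(c['image'][:,:,::-1],(800,600)))
rect('tray','wrist',.05,c)
```

```text
6.65 [ 0.5022063  -0.01503765  0.20652519] [-0.55919995 -0.63810283 -0.85748244] [-0.05256614  0.03508013  0.00084433] [-0.16  0.25  1.77 -0.    1.11  1.47] 0.24968898981179763
[[-0.998  0.013 -0.062]
 [ 0.062 -0.006 -0.998]
 [-0.013 -1.     0.005]]
[ 0.57738198 -0.01797403  0.34196845] [ 0.10054787 -0.10378589  0.72128501 -0.67739689]
wrist tray 0.62 [504. 111.] [212. 134.] 86.3 [[431.0, 10.0], [564.0, 1.0], [578.0, 213.0], [444.0, 221.0]]
```

View pics/w3.png

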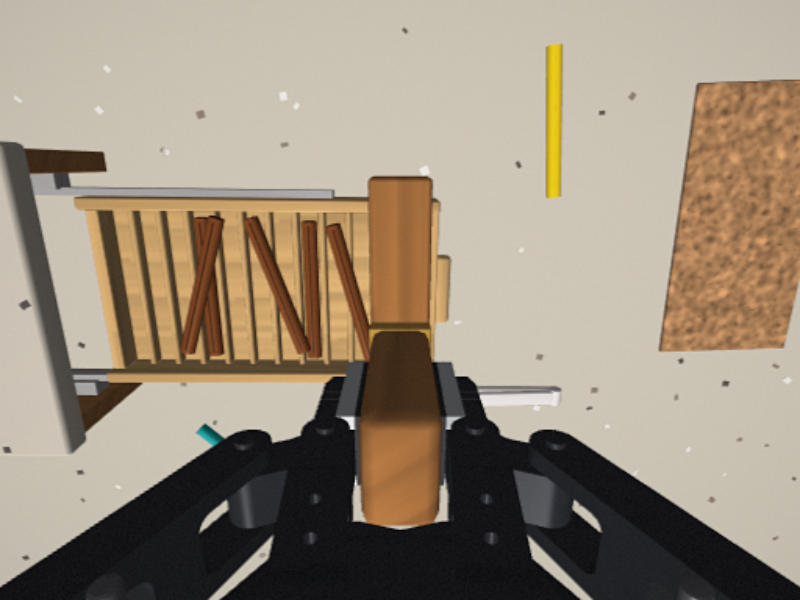

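Run:
```python
from h import *
c=arm.read_camera('wrist')
for n,p,z in [('rim+ nook outer',(76,199),.054),('rim+ end outer',(439,202),.05),('rim+ nook inner',(80,210),.054),('rim- nook inner',(118,373),.054),('rim- nook outer',(108,381),.054),('rim- mid outer',(340,381),.051),('slab front',(12,150),.095),('slab front2',(75,440),.095),('first rib',(136,210),.04),('rib near',(165,360),.04)]:
    print(n,onz(c,np.array(p)*.64,z).round(4))
```

```text
rim+ nook outer [0.5705 0.1797 0.054 ]
rim+ end outer [ 0.5537 -0.0459  0.05  ]
rim+ nook inner [0.5637 0.179  0.054 ]
rim- nook inner [0.4518 0.1823 0.054 ]
rim- nook outer [0.4462 0.1907 0.054 ]
rim- mid outer [0.4338 0.0293 0.051 ]
slab front [0.5982 0.1774 0.095 ]
slab front2 [0.4262 0.1912 0.095 ]
first rib [0.5607 0.1521 0.04  ]
rib near [0.4536 0.1558 0.04  ]
```

Run:
```python
from h import *
c=arm.read_camera('wrist'); T=np.array([.508,.184]); a=np.radians(-4.3); M=np.array([[np.cos(a),np.sin(a)],[-np.sin(a),np.cos(a)]])
for p,z in [((182,350),.045),((182,350),.049),((195,354),.045),((210,217),.045),((223,218),.045),((205,354),.036),((247,219),.045),((257,218),.045),((298,353),.045),((308,353),.045),((305,356),.036),((318,356),.036),((328,226),.045),((340,226),.045),((365,355),.045)]:
    print(p,(M@(onz(c,np.array(p)*.64,z)[:2]-T)*1000).round(1))
c=c['image'][120:240,40:290,::-1]; cv2.imwrite('pics/w4.png',cv2.resize(c,None,fx=3.2,fy=3.2,interpolation=2))
```

```text
(182, 350) [-41.5 -48.7]
(182, 350) [-39.8 -50.7]
(195, 354) [-44.5 -57.5]
(210, 217) [ 51.9 -78.7]
(223, 218) [ 51.3 -87. ]
(205, 354) [-48.4 -60.5]
(247, 219) [  50.8 -102.5]
(257, 218) [  51.5 -109.1]
(298, 353) [ -43.3 -130.5]
(308, 353) [ -43.2 -137.6]
(305, 356) [ -49.5 -133.4]
(318, 356) [ -49.5 -143. ]
(328, 226) [  46.7 -155. ]
(340, 226) [  46.8 -162.9]
(365, 355) [ -44.5 -178.1]
```

View pics/w4.png

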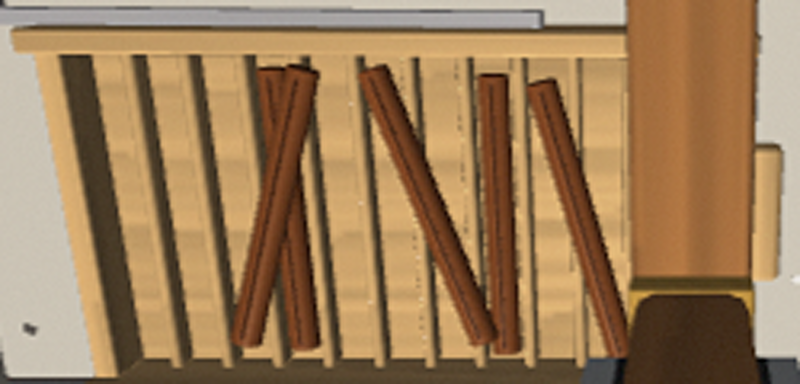

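Emit:
move_arm([
  [0, 0, 0, 0, 0.8, 0, 1],
  [0.17, 0, -4.2, 0, 0, 0, 1],
  [0.17, 0, -4.2, 0, 0, 0, 1],
  [0.17, 0, -4.2, 0, 0, 0, 1],
  [0.17, 0, -4.2, 0, 0, 0, 1],
  [0, 0, 0, 0, 0, 0, 1],
  [0, 0, 0, 0, 0, 0, 1],
])

```text
clock: 7.72
position: [0.5151, 0.145, 0.2051]
tcp_rot: [-0.04, -0.703, 0.709, 0.029]
ft_force: [0.0, -1.4, -1.9]
grip_width: 0.256
```

```bash
cat > st.py <<'E'
from h import *
import sys
T=np.array([.508,.184]); a=np.radians(-4.3); M=np.array([[np.cos(a),np.sin(a)],[-np.sin(a),np.cos(a)]])
s=arm.state(); A=R.from_quat(s['tcp_rot']).as_matrix()
print('clk',s['clock'],'z',s['position'][2].round(4),'tray xy of bar',(M@(s['position'][:2]-T)*1000+[-2,0]).round(1),'yaw',np.degrees(np.arctan2(A[1,0],A[0,0])).round(2),'F',s['ft_force'].round(2),'M',s['moment'].round(2)); print(A.round(4).tolist())
E
python3 st.py
```

```text
clk 7.725 z 0.2051 tray xy of bar [  8.1 -38.4] yaw 174.35 F [ 0.01 -1.44 -1.91] M [0.01 0.03 0.  ]
[[-0.995, 0.0154, -0.0986], [0.0984, -0.0099, -0.9951], [-0.0163, -0.9998, 0.0083]]
```

Emit:
move_arm([
  [0.4, 2, -0.3, 0, -1.2, 0, 1],
  [0.4, 3, -0.3, 0, 0, 0, 1],
  [0, 3, 0, 0, 0, 0, 1],
  [0, 0.8, 0, 0, 0, 0, 1],
  [0, 0, 0, 0, 0, 0, 1],
])

```text
clock: 8.35
position: [0.5115, 0.1438, 0.1162]
tcp_rot: [-0.037, -0.703, 0.71, 0.024]
ft_force: [0.2, 0.5, -0.7]
grip_width: 0.251
```

```bash
python3 st.py
```

```text
clk 8.35 z 0.1162 tray xy of bar [  4.5 -39.8] yaw 175.04 F [ 0.21  0.48 -0.66] M [-0.04 -0.    0.  ]
[[-0.9961, 0.0181, -0.0867], [0.0865, -0.0113, -0.9962], [-0.019, -0.9998, 0.0097]]
```

Emit:
move_arm([
  [0.2, 0, -0.5, 0, -0.6, -0.25, 1],
  [0.25, 0, -0.4, 0, 0, 0, 1],
  [0, 0.7, 0, 0, 0, 0, 1],
  [0, 0, 0, 0, 0, 0, 1],
])

```text
clock: 8.85
position: [0.5099, 0.1538, 0.1116]
tcp_rot: [-0.034, -0.703, 0.71, 0.02]
ft_force: [-0.4, -0.5, -1.0]
grip_width: 0.249
```

```bash
python3 st.py; python3 st.py|head -1
```

```text
clk 8.85 z 0.1116 tray xy of bar [  2.1 -30. ] yaw 175.65 F [-0.41 -0.47 -0.98] M [ 0.01 -0.02  0.08]
[[-0.9969, 0.0187, -0.076], [0.0758, -0.01, -0.9971], [-0.0194, -0.9998, 0.0085]]
clk 8.85 z 0.1116 tray xy of bar [  2.1 -30. ] yaw 175.65 F [-0.41 -0.47 -0.98] M [ 0.01 -0.02  0.08]
```

Emit:
move_arm([
  [0, 0.2, 0, 0, 0, 0, 1],
  [0, 0.2, 0, 0, 0, 0, 1],
  [0, 0, 0, 0, 0, 0, 1],
])

```text
clock: 9.22
position: [0.5099, 0.1538, 0.1073]
tcp_rot: [-0.034, -0.703, 0.71, 0.02]
ft_force: [0.1, 0.8, -2.1]
grip_width: 0.249
```

Emit:
move_arm([
  [0, 0.1, 0, 0, 0, 0, 1],
  [0, 0, 0, 0, 0, 0, 1],
])

```text
clock: 9.48
position: [0.51, 0.1538, 0.1062]
tcp_rot: [-0.034, -0.703, 0.71, 0.02]
ft_force: [-0.1, -1.0, -1.4]
grip_width: 0.25
```

Emit:
move_arm([
  [0, 0.1, 0, 0, 0, 0, 1],
  [0, 0.05, 0, 0, 0, 0, 1],
  [0, 0, 0, 0, 0, 0, 1],
])

```text
clock: 9.85
position: [0.5101, 0.1537, 0.1046]
tcp_rot: [-0.034, -0.703, 0.71, 0.02]
ft_force: [0.4, -0.3, -0.8]
grip_width: 0.249
```

Emit:
move_arm([
  [0, 0.05, 0, 0, 0, 0, 1],
  [0, 0, 0, 0, 0, 0, 1],
])

```text
clock: 10.1
position: [0.5101, 0.1537, 0.1041]
tcp_rot: [-0.034, -0.703, 0.71, 0.02]
ft_force: [-0.1, -0.9, -0.9]
grip_width: 0.251
```

Emit:
move_arm([
  [0, 0.05, 0, 0, 0, 0, 1],
  [0, 0, 0, 0, 0, 0, 1],
])

```text
clock: 10.35
position: [0.5102, 0.1537, 0.1036]
tcp_rot: [-0.034, -0.703, 0.71, 0.02]
ft_force: [-0.9, -0.4, -2.2]
grip_width: 0.249
```

Emit:
move_arm([
  [0, 0.05, 0, 0, 0, 0, 1],
  [0, 0, 0, 0, 0, 0, 1],
])

```text
clock: 10.6
position: [0.5102, 0.1537, 0.1031]
tcp_rot: [-0.034, -0.703, 0.71, 0.02]
ft_force: [-0.6, 0.3, -1.4]
grip_width: 0.254
```

Emit:
move_arm([
  [0, 0.05, 0, 0, 0, 0, 1],
  [0, 0, 0, 0, 0, 0, 1],
])

```text
clock: 10.85
position: [0.5103, 0.1537, 0.1027]
tcp_rot: [-0.034, -0.703, 0.71, 0.02]
ft_force: [-0.4, -0.8, -0.9]
grip_width: 0.25
```

Emit:
move_arm([
  [0, 0.05, 0, 0, 0, 0, 1],
  [0, 0, 0, 0, 0, 0, 1],
])

```text
clock: 11.1
position: [0.5103, 0.1537, 0.1024]
tcp_rot: [-0.034, -0.703, 0.71, 0.02]
ft_force: [-0.1, 0.0, 0.7]
grip_width: 0.251
```

Emit:
move_arm([
  [0, 0.03, 0, 0, 0, 0, 1],
  [0, 0, 0, 0, 0, 0, 1],
])

```text
clock: 11.35
position: [0.5104, 0.1538, 0.1022]
tcp_rot: [-0.034, -0.703, 0.71, 0.02]
ft_force: [-0.1, 0.2, 1.0]
grip_width: 0.251
```

Emit:
move_arm([
  [0, 0.02, 0, 0, 0, 0, 1],
  [0, 0, 0, 0, 0, 0, 1],
])

```text
clock: 11.6
position: [0.5104, 0.1537, 0.1021]
tcp_rot: [-0.034, -0.703, 0.71, 0.02]
ft_force: [-1.0, -0.8, 1.3]
grip_width: 0.253
```

Emit:
move_arm([
  [0, 0.03, 0, 0, 0, 0, 1],
  [0, 0.02, 0, 0, 0, 0, 1],
  [0, 0, 0, 0, 0, 0, 1],
])

```text
clock: 11.98
position: [0.5104, 0.1538, 0.1019]
tcp_rot: [-0.034, -0.703, 0.71, 0.02]
ft_force: [-1.5, 0.2, 2.6]
grip_width: 0.25
```

Emit:
move_arm([
  [0, 0, 0, 0, 0, 0, 1],
  [0, 0, 0, 0, 0, 0, 1],
])

```text
clock: 12.22
position: [0.5104, 0.1537, 0.1019]
tcp_rot: [-0.034, -0.703, 0.71, 0.02]
ft_force: [-1.0, -0.9, 2.9]
grip_width: 0.249
```

Emit:
move_arm([
  [0, 0.02, 0, 0, 0, 0, 1],
  [0, 0, 0, 0, 0, 0, 1],
  [0, 0, 0, 0, 0, 0, 1],
])

```text
clock: 12.6
position: [0.5105, 0.1537, 0.1018]
tcp_rot: [-0.034, -0.703, 0.71, 0.02]
ft_force: [-1.4, -0.4, 3.3]
grip_width: 0.248
```

```bash
python3 st.py
```

```text
clk 12.6 z 0.1018 tray xy of bar [  2.7 -30. ] yaw 175.66 F [-1.41 -0.43  3.31] M [ 0.01  0.48 -0.01]
[[-0.9969, 0.0195, -0.0759], [0.0757, -0.0099, -0.9971], [-0.0202, -0.9998, 0.0084]]
```

Emit:
move_arm([
  [0, 0.017, 0.4, 0, 0, 0, 1],
  [0, 0.017, 0.4, 0, 0, 0, 1],
  [0, 0.017, 0.4, 0, 0, 0, 1],
])

```text
clock: 12.98
position: [0.5101, 0.1423, 0.1015]
tcp_rot: [-0.035, -0.704, 0.709, 0.02]
ft_force: [-1.0, 2.3, 3.3]
grip_width: 0.249
```

Emit:
move_arm([
  [0, 0.018, 0.4, 0, 0, -0.2, 1],
  [0, 0.018, 0.4, 0, 0, -0.2, 1],
  [0, 0.018, 0.4, 0, 0, 0, 1],
])

```text
clock: 13.35
position: [0.5096, 0.1292, 0.1011]
tcp_rot: [-0.032, -0.704, 0.709, 0.022]
ft_force: [0.6, 2.1, 2.5]
grip_width: 0.248
```

```bash
python3 st.py
```

```text
clk 13.35 z 0.1011 tray xy of bar [  3.7 -54.5] yaw 175.6 F [0.57 2.1  2.51] M [ 0.48  0.05 -0.01]
[[-0.9969, 0.0143, -0.0768], [0.0767, -0.0074, -0.997], [-0.0148, -0.9999, 0.0063]]
```

Emit:
move_arm([
  [0.03, 0.03, 0.4, 0, 0, 0, 1],
  [0.03, 0.03, 0.4, 0, 0, 0, 1],
  [0.03, 0.03, 0.4, 0, 0, 0, 1],
  [0.03, 0.03, 0.4, 0, 0, 0, 1],
])

```text
clock: 13.85
position: [0.5076, 0.1122, 0.1001]
tcp_rot: [-0.033, -0.704, 0.709, 0.022]
ft_force: [0.8, 2.2, 4.0]
grip_width: 0.252
```

```bash
python3 st.py
```

```text
clk 13.85 z 0.1001 tray xy of bar [  3.  -71.6] yaw 175.6 F [0.76 2.21 4.01] M [0.52 0.08 0.02]
[[-0.9969, 0.0153, -0.0768], [0.0767, -0.0073, -0.997], [-0.0158, -0.9999, 0.0061]]
```

Emit:
move_arm([
  [0.03, 0.028, 0.4, 0, 0, 0, 1],
  [0.03, 0.028, 0.4, 0, 0, 0, 1],
  [0.03, 0.028, 0.4, 0, 0, 0, 1],
  [0.03, 0.028, 0.4, 0, 0, 0, 1],
])

```text
clock: 14.35
position: [0.5051, 0.0953, 0.0992]
tcp_rot: [-0.033, -0.704, 0.709, 0.021]
ft_force: [0.2, 2.3, 3.2]
grip_width: 0.247
```

```bash
python3 st.py
```

```text
clk 14.35 z 0.0992 tray xy of bar [  1.8 -88.6] yaw 175.6 F [0.2  2.26 3.22] M [ 0.5   0.18 -0.03]
[[-0.9969, 0.0157, -0.0768], [0.0767, -0.0071, -0.997], [-0.0162, -0.9999, 0.0059]]
```

Emit:
move_arm([
  [0.03, 0.034, 0.4, 0, 0, -0.1, 1],
  [0.03, 0.034, 0.4, 0, 0, 0, 1],
  [0.03, 0.034, 0.4, 0, 0, 0, 1],
  [0.03, 0.034, 0.4, 0, 0, 0, 1],
])

```text
clock: 14.85
position: [0.5029, 0.0785, 0.098]
tcp_rot: [-0.032, -0.704, 0.709, 0.022]
ft_force: [0.5, 3.6, 4.1]
grip_width: 0.251
```

```bash
python3 st.py
```

```text
clk 14.85 z 0.098 tray xy of bar [   0.8 -105.6] yaw 175.59 F [0.55 3.63 4.09] M [ 0.64  0.1  -0.01]
[[-0.9969, 0.0147, -0.0769], [0.0768, -0.0066, -0.997], [-0.0151, -0.9999, 0.0055]]
```

Emit:
move_arm([
  [0.02, 0.032, 0.4, 0, 0, 0, 1],
  [0.02, 0.032, 0.4, 0, 0, 0, 1],
  [0.02, 0.032, 0.4, 0, 0, 0, 1],
  [0.02, 0.032, 0.4, 0, 0, 0, 1],
])

```text
clock: 15.35
position: [0.5008, 0.0616, 0.0968]
tcp_rot: [-0.032, -0.704, 0.709, 0.022]
ft_force: [0.4, 2.2, 4.6]
grip_width: 0.251
```

```bash
python3 st.py; python3 -c "
from h import *
c=arm.read_camera('wrist'); cv2.imwrite('pics/w5.png',cv2.resize(c['image'][:,:,::-1],(800,600)))"
```

```text
clk 15.35 z 0.0968 tray xy of bar [  -0.  -122.6] yaw 175.59 F [0.43 2.16 4.55] M [ 0.62  0.06 -0.03]
[[-0.9969, 0.0147, -0.077], [0.0769, -0.0065, -0.997], [-0.0151, -0.9999, 0.0053]]
```

View pics/w5.png

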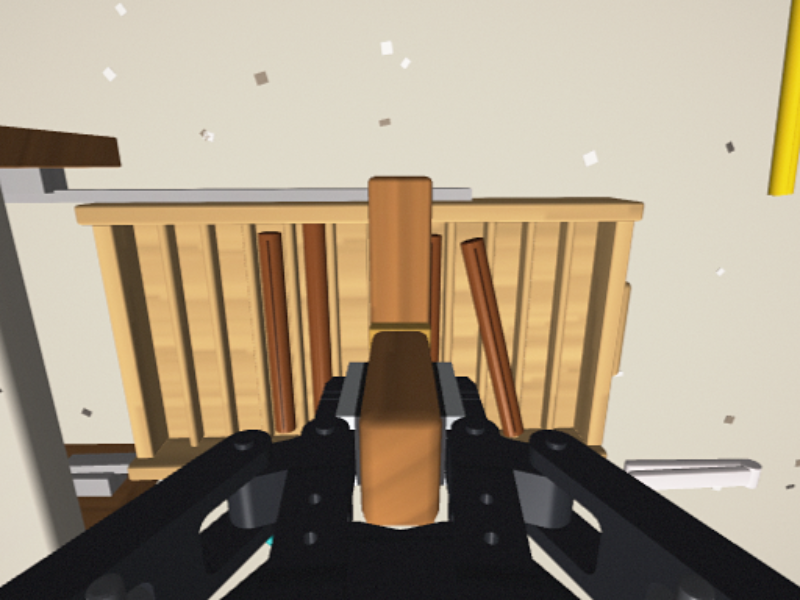

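Emit:
move_arm([
  [0, 0.029, 0.4, 0, 0, 0, 1],
  [0, 0.029, 0.4, 0, 0, 0, 1],
  [0, 0.029, 0.4, 0, 0, 0, 1],
  [0, 0.029, 0.4, 0, 0, 0, 1],
])

```text
clock: 15.9
position: [0.4992, 0.0443, 0.0956]
tcp_rot: [-0.032, -0.704, 0.709, 0.022]
ft_force: [0.6, 2.8, 4.7]
grip_width: 0.248
```

```bash
python3 st.py
```

```text
clk 15.9 z 0.0956 tray xy of bar [  -0.3 -140. ] yaw 175.6 F [0.63 2.77 4.69] M [0.66 0.09 0.02]
[[-0.9969, 0.0143, -0.0768], [0.0767, -0.0067, -0.997], [-0.0148, -0.9999, 0.0056]]
```

Emit:
move_arm([
  [0, 0.026, 0.4, 0, 0, 0, 1],
  [0, 0.026, 0.4, 0, 0, 0, 1],
  [0, 0.028, 0.4, 0, 0, 0, 1],
  [0, 0.028, 0.4, 0, 0, 0, 1],
])

```text
clock: 16.4
position: [0.4978, 0.0272, 0.0945]
tcp_rot: [-0.032, -0.704, 0.709, 0.022]
ft_force: [0.5, 2.5, 4.5]
grip_width: 0.252
```

```bash
python3 st.py
```

```text
clk 16.4 z 0.0945 tray xy of bar [  -0.4 -157.2] yaw 175.6 F [0.47 2.46 4.49] M [ 0.65 -0.01 -0.04]
[[-0.9969, 0.0141, -0.0768], [0.0767, -0.0068, -0.997], [-0.0146, -0.9999, 0.0057]]
```

Emit:
move_arm([
  [0, 0.028, 0.4, 0, 0, 0, 1],
  [0, 0.028, 0.4, 0, 0, 0, 1],
  [0, 0.028, 0.4, 0, 0, 0, 1],
  [0, 0.028, 0.4, 0, 0, 0, 1],
])

```text
clock: 16.9
position: [0.4964, 0.0101, 0.0933]
tcp_rot: [-0.032, -0.704, 0.709, 0.022]
ft_force: [1.0, 3.4, 4.4]
grip_width: 0.25
```

```bash
python3 st.py;  python3 -c "
from h import *
c=arm.read_camera('wrist'); cv2.imwrite('pics/w6.png',cv2.resize(c['image'][:,:,::-1],(800,600)))"
```

```text
clk 16.9 z 0.0933 tray xy of bar [  -0.6 -174.3] yaw 175.6 F [1.   3.36 4.43] M [ 0.61  0.01 -0.02]
[[-0.997, 0.0138, -0.0768], [0.0767, -0.0068, -0.997], [-0.0143, -0.9999, 0.0057]]
```

View pics/w6.png

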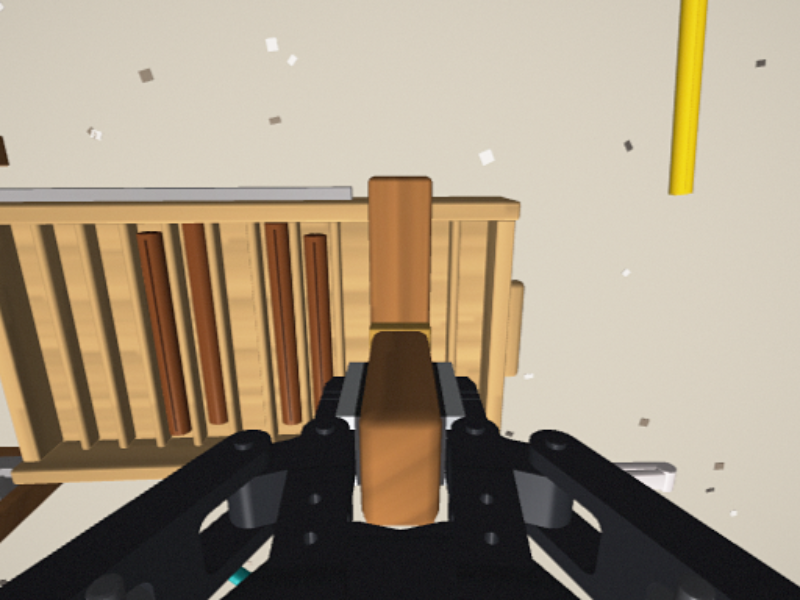

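Emit:
move_arm([
  [0, 0.028, 0.4, 0, 0, 0, 1],
  [0, 0.028, 0.4, 0, 0, 0, 1],
  [0, 0.028, 0.4, 0, 0, 0, 1],
  [0, 0.028, 0.4, 0, 0, 0, 1],
])

```text
clock: 17.45
position: [0.4949, -0.0072, 0.0921]
tcp_rot: [-0.032, -0.704, 0.709, 0.022]
ft_force: [0.7, 2.7, 4.3]
grip_width: 0.253
```

```bash
python3 st.py
```

```text
clk 17.45 z 0.0921 tray xy of bar [  -0.7 -191.7] yaw 175.62 F [0.72 2.67 4.27] M [ 0.6  -0.04  0.01]
[[-0.997, 0.0135, -0.0764], [0.0763, -0.007, -0.9971], [-0.014, -0.9999, 0.006]]
```

Emit:
move_arm([
  [0, 0.028, 0.4, 0, 0, 0, 1],
  [0, 0.028, 0.4, 0, 0, 0, 1],
  [0, 0, 0, 0, 0, 0, 1],
  [0, 0, 0, 0, 0, 0, 1],
])

```text
clock: 17.95
position: [0.4941, -0.0163, 0.0915]
tcp_rot: [-0.032, -0.704, 0.709, 0.022]
ft_force: [0.7, 2.9, 3.4]
grip_width: 0.249
```

```bash
python3 st.py;  python3 -c "
from h import *
c=arm.read_camera('wrist'); cv2.imwrite('pics/w7.png',cv2.resize(c['image'][:,:,::-1],(800,600)))"
```

```text
clk 17.95 z 0.0915 tray xy of bar [  -0.8 -200.8] yaw 175.6 F [0.66 2.86 3.4 ] M [ 0.63 -0.04  0.01]
[[-0.997, 0.0133, -0.0768], [0.0767, -0.0073, -0.997], [-0.0138, -0.9999, 0.0063]]
```

View pics/w7.png

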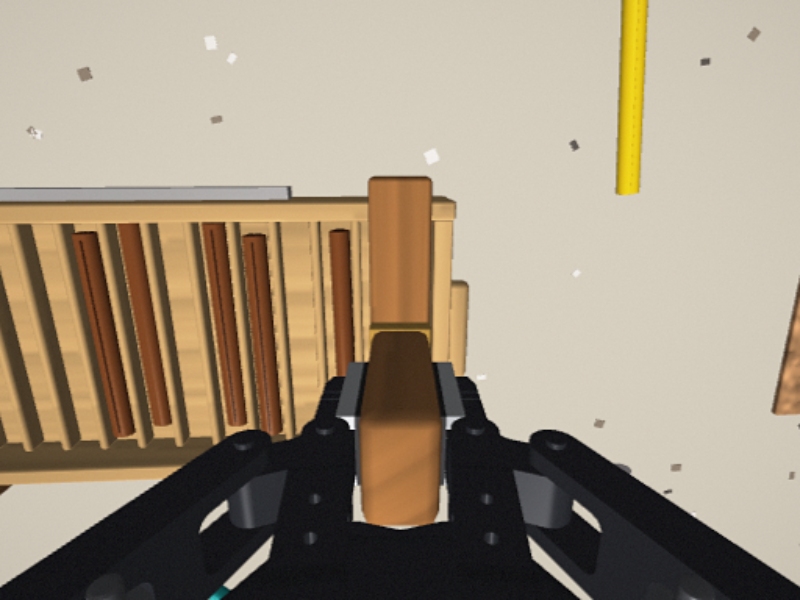

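Emit:
move_arm([
  [0, 0.02, 0, 0, 0, 0, 1],
  [0, 0, 0, 0, 0, 0, 1],
  [0, 0, 0, 0, 0, 0, 1],
  [0, -0.2, 0, 0, 0, 0, 1],
  [0, -0.3, 0, 0, 0, 0, 1],
  [0, -0.4, 0, 0, 0, 0, 1],
  [0, -0.5, 0, 0, 0, 0, 1],
  [0, -1, 0, 0, 0, 0, 1],
  [0, -2, 0, 0, 0, 0, 1],
  [0, -3, 0, 0, 0, 0, 1],
  [0, 0, 0, 0, 0, 0, 1],
])

```text
clock: 19.38
position: [0.4911, -0.016, 0.168]
tcp_rot: [-0.03, -0.704, 0.709, 0.023]
ft_force: [-0.1, -0.7, -1.0]
grip_width: 0.251
```

```bash
python3 st.py
```

```text
clk 19.375 z 0.168 tray xy of bar [  -3.8 -200.7] yaw 175.69 F [-0.09 -0.69 -1.  ] M [0.04 0.02 0.01]
[[-0.9971, 0.009, -0.0753], [0.0752, -0.0086, -0.9971], [-0.0096, -0.9999, 0.0079]]
```

Emit:
move_arm([
  [-0.9, 0, 5, 0, 0, 0.3, 1],
  [-0.95, 0, 5.1, 0, 0, 0, 1],
  [-0.95, 0, 5.1, 0, 0, 0, 1],
  [-0.95, 0, 5.1, 0, 0, 0, 1],
  [-0.95, 0, 5, 0, 0, 0, 1],
  [0, 0, 0, 0, 0, 0, 1],
  [0, 0, 0, 0, 0, 0, 1],
])

```text
clock: 20.25
position: [0.5164, -0.2771, 0.1655]
tcp_rot: [-0.029, -0.705, 0.708, 0.023]
ft_force: [-0.5, 0.9, -1.6]
grip_width: 0.253
```

```bash
python3 st.py
```

```text
clk 20.25 z 0.1655 tray xy of bar [  41.  -459.2] yaw 175.83 F [-0.47  0.91 -1.59] M [-0.03 -0.04 -0.02]
[[-0.9973, 0.0082, -0.0728], [0.0728, -0.0048, -0.9973], [-0.0086, -1.0, 0.0042]]
```

Emit:
move_arm([
  [0, 2.5, 0, 0.25, 0, 0.3, 1],
  [0, 4, 0, 0, 0, 0, 1],
  [0, 2, 0, 0, 0, 0, 1],
  [0, 0.6, 0, 0, 0, 0, 1],
  [0, 0, 0, 0, 0, 0, 1],
])

```text
clock: 20.88
position: [0.5162, -0.2711, 0.0719]
tcp_rot: [-0.028, -0.704, 0.709, 0.02]
ft_force: [-0.7, -0.3, -1.9]
grip_width: 0.252
```

```bash
python3 st.py
```

```text
clk 20.875 z 0.0719 tray xy of bar [  40.3 -453.2] yaw 176.15 F [-0.72 -0.33 -1.92] M [ 0.   -0.    0.02]
[[-0.9977, 0.0108, -0.0672], [0.0672, -0.007, -0.9977], [-0.0113, -0.9999, 0.0063]]
```

Emit:
move_arm([
  [0, 0.3, 0, 0, 0, 0, 1],
  [0, 0.2, 0, 0, 0, 0, 1],
  [0, 0, 0, 0, 0, 0, 1],
])

```text
clock: 21.25
position: [0.5177, -0.2714, 0.0688]
tcp_rot: [-0.029, -0.704, 0.71, 0.018]
ft_force: [-0.4, 0.5, -1.6]
grip_width: 0.25
```

Emit:
move_arm([
  [0, 0.05, 0, 0, 0, 0, 1],
  [0, 0, 0, 0, 0, 0, 1],
])

```text
clock: 21.5
position: [0.518, -0.2718, 0.0688]
tcp_rot: [-0.029, -0.703, 0.71, 0.018]
ft_force: [-0.1, 1.0, -1.3]
grip_width: 0.247
```

Emit:
move_arm([
  [0, 0.05, 0, 0, 0, 0, 1],
  [0, 0, 0, 0, 0, 0, 1],
])

```text
clock: 21.75
position: [0.518, -0.272, 0.0684]
tcp_rot: [-0.029, -0.703, 0.71, 0.018]
ft_force: [0.2, -0.1, -1.2]
grip_width: 0.253
```

Emit:
move_arm([
  [0, 0.1, 0, 0, 0, 0, 1],
  [0, 0.1, 0, 0, 0, 0, 1],
  [0, 0, 0, 0, 0, 0, 1],
])

```text
clock: 22.12
position: [0.518, -0.272, 0.0662]
tcp_rot: [-0.029, -0.703, 0.71, 0.018]
ft_force: [0.4, -0.1, -1.4]
grip_width: 0.255
```

Emit:
move_arm([
  [0, 0.07, 0, 0, 0, 0, 1],
  [0, 0, 0, 0, 0, 0, 1],
])

```text
clock: 22.38
position: [0.5181, -0.272, 0.0655]
tcp_rot: [-0.029, -0.703, 0.71, 0.018]
ft_force: [0.1, 1.0, -0.9]
grip_width: 0.25
```

Emit:
move_arm([
  [0, 0.05, 0, 0, 0, 0, 1],
  [0, 0, 0, 0, 0, 0, 1],
])

```text
clock: 22.62
position: [0.5181, -0.272, 0.0655]
tcp_rot: [-0.029, -0.703, 0.71, 0.018]
ft_force: [0.1, 0.1, -0.7]
grip_width: 0.252
```

Emit:
move_arm([
  [0, 0.05, 0, 0, 0, 0, 1],
  [0, 0, 0, 0, 0, 0, 1],
])

```text
clock: 22.88
position: [0.5181, -0.272, 0.0655]
tcp_rot: [-0.029, -0.703, 0.71, 0.018]
ft_force: [-1.0, 0.2, 0.9]
grip_width: 0.249
```

Emit:
move_arm([
  [0, 0, 0, 0, 0, 0, 0.4],
  [0, 0, 0, 0, 0, 0, 0.2],
  [0, 0, 0, 0, 0, 0, -0.3],
  [0, 0, 0, 0, 0, 0, -1],
  [0, 0, 0, 0, 0, 0, -1],
  [0, 0, 0, 0, 0, 0, -1],
  [0, 0, 0, 0, 0, 0, -1],
  [0, -1, 0, 0, 0, 0, -1],
  [0, -4, 0, 0, 0, 0, -1],
  [0, -5, 0, 0, 0, 0, -1],
  [0, -5, 0, 0, 0, 0, -1],
  [0, -3, 0, 0, 0, 0, -1],
])

```text
clock: 24.38
position: [0.5141, -0.2694, 0.2503]
tcp_rot: [-0.028, -0.704, 0.709, 0.019]
ft_force: [0.4, -0.6, 0.0]
grip_width: 1.001
```

```bash
python3 -c "
from h import *
print(arm.state()['position'],arm.state()['grip_width'])
c=arm.read_camera('wrist'); rect('mat','wrist',.004,c); rect('rake','wrist',.03,c)
s=arm.read_camera('scene'); a=cv2.resize(c['image'],(400,300)); b=cv2.resize(s['image'][80:230,160:360],(800,600),interpolation=2)
b[300:,400:]=a
cv2.imwrite('pics/w8.png',b[:,:,::-1])"
```

```text
[ 0.51411039 -0.2694105   0.25029018] 1.000523515047079
wrist mat 0.98 [ 517. -273.] [100. 200.] 88.0 [[415.0, -320.0], [615.0, -326.0], [618.0, -226.0], [418.0, -219.0]]
wrist rake 0.86 [ 515. -271.] [ 28. 149.] 86.2 [[440.0, -280.0], [588.0, -290.0], [590.0, -262.0], [442.0, -252.0]]
```

View pics/w8.png

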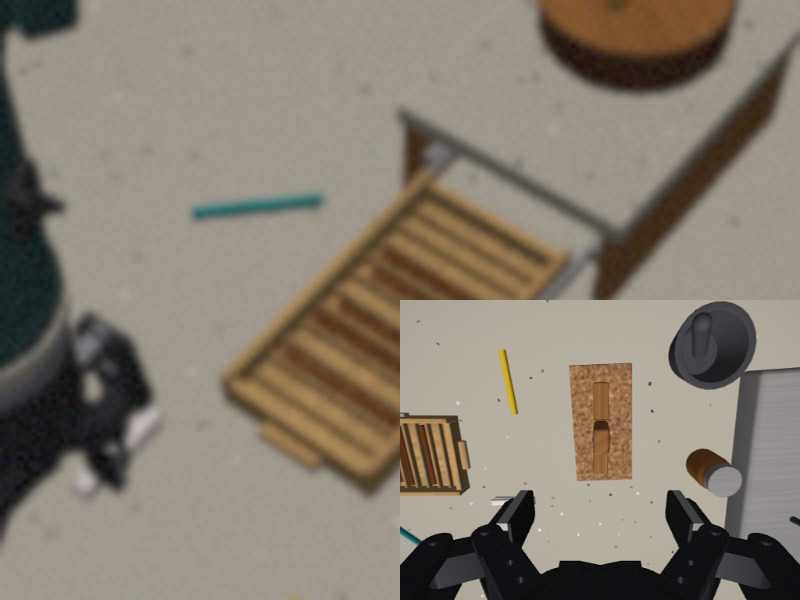

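The picture shows all five sticks lying in separate grooves, parallel to them. The rake stands upright on the mat, 2 mm off its centre, and the gripper is clear of it.

```bash
python3 -c "
from rig import arm
print(arm.close_job(), arm.state()['clock'])"
```

```text
the job is handed in; nothing more can be done
the job is handed in; nothing more can be done
```

The job is handed in after about 24.5 s on the robot's clock, of the 72 s allowed. No verdict was reported.

**What I did:** I took the rake by its handle and lowered it softly onto the rims about 30 mm out from the nook. I levelled it there, because at first it bore mostly on one rim. Then I combed out to about 201 mm, lifted off slowly and stood the rake back on its mat.

**Force on the rims:** The readings work out to a vertical load of about 4 to 6 N the whole way, with 2 to 3.6 N of drag. The sensor noise is about 0.5 to 1 N and I read the force only every few steps, so brief peaks between readings were not checked. Nothing I read came near 12 N.

**Last checks:**
- **Sticks:** The close picture at the end of the combing and the final picture show all five lying parallel in separate grooves. I judged this by eye and did not measure stick depth or angle.
- **Rake:** It stands upright about 2 mm from the mat's centre, with the gripper open and clear above it.
- **Other things:** I did not measure where the bystanders ended up. The arm touched none of them as far as I can tell.

I viewed 11 pictures, one over the budget of 10. No check failed or disagreed.

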